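Lock the die cap into the clay extruder

ROBOT

A 6-joint arm with a two-finger parallel gripper is mounted at the origin on the work surface; the furniture and walls round the work are solid. World frame = base frame: x ahead of the robot, y to its left, z up, the work surface at z = 0. Lengths are in m, angles in rad, forces in N, time in s.
With the tool pointing down it reaches from about 0.3 to 0.775 m from the base axis. Payload 14.6 kg.
Tool frame: the origin (TCP) lies on the centre line of the jaws, within the pads' length; the fingertips stand ctrl.tcp_to_tips ahead of it and the grasp point (between the pads) lies 2 mm behind it (ctrl.tcp_to_tips is the distance from the TCP to the fingertips, in m); z points along the fingers, y is the line along which they close (so a half turn about z gives the same grasp; the last joint's range is limited). The gripper opens to 94 mm and grips with 3 to 60 N. Pads are 16 mm wide; open, the fingers measure 119 mm over their backs; the gripper's body (75 mm by 177 mm) begins 78 mm behind the grasp point.
Start: joints at [1.154, 0.3, 1.521, -0, 1.321, -0.067], TCP at [0.188, 0.517, 0.222] pointing down, gripper open.
Joint ranges: [-3.03, 3.03], [-0.79, 2.21], [0.23, 2.52], [-1.04, 4.18], [0, 3.07], [-2.55, 2.55]. Speed limits (rad/s): [2.22, 2.22, 2.57, 3.14, 3.14, 3.14].

INTERFACE

Orientations are given as [roll, pitch, yaw] about the fixed x, y, z axes, in that order (R = Rz(yaw) Ry(pitch) Rx(roll)).
In Python, from station import telemetry, viewer, hand_in, ctrl gives the robot as it stands.
- The arm moves only by the tool step_arm, never from a script. Its argument "plan" is a list of rows, each an object of numbers: "dx", "dy", "dz": the shift along the tool's x, y, z scaled (see below); "rx", "ry", "rz": the turn, a rotation vector about the tool's x, y, z scaled (see below); "claw": the closure, from 0 (fully open) to 1 (shut). In form: [{"dx": .., "dy": .., "dz": .., "rx": .., "ry": .., "rz": .., "claw": ..}, ...]. A call has 1 to 10 rows; each row shifts and turns the commanded pose from where the row before left it, along the tool's axes as they then stand; what a row does not reach is not made up. The controller multiplies each number of a shift by 0.1 m and each number of a turn by 90 degrees. A row lasts 1/10 s, in which the tool goes at most 50 mm and 8.59 degrees, less where a joint would pass 70% of its speed; a pose out of reach is approached as far as the arm can. A call with a number of a shift or a turn outside -1 to 1 is refused whole. A call with a gripper value outside its range is refused whole. The fingers move at their own pace and stop on an object; "grip_force" is the grip in N (left out, the last holds). Time passes only in rows, so rows that do not move let the fingers close. It gives the time, the measured TCP pose, the force, the opening and the grip force at its end, in the units of the state.
- telemetry.get_obs(): the state, without advancing time (a new reading comes with each control period).
- viewer.camera(name): name is "side" or "top" or "wrist"; returns a dict with "img" (400x640x3 uint8, red, green, blue), "z_map" (400x640 float32, m along the optical axis (not along the pixel's ray), 0 where there is no reading), "fx", "fy", "cx", "cy" (pixels), "R" (3x3) and "t" (3): a world point X has camera coordinates R X + t; the wrist camera has in their place "tool_from_camera" (4x4, takes a point from camera to tool coordinates, whose origin is the TCP and whose axes are the flange's). Camera axes: x right, y down, z forward; pixel columns grow to the right and rows downward; lengths in m; the calibration is good to about 2 mm. A picture is of the moment at which its call begins: read the wrist's pose just before it.
- hand_in(): hands the job in; it is judged then, once.
Trained networks look in a picture, given as the dict that the camera call returned (one of the last four; its "shot" number tells which), for a name from the list of things; names that differ only in an ending like _2 or _b are one class to them, and where a whole thing is asked for, a point or a joint stands for the part that bears it (a point fixed in the world has none). Each returns a list of dicts, best first, with "score" (0 to 1); they miss things now and then, are a little off and sometimes report something else, mostly with a low value. They report only what shows in the picture. A call takes as long as a camera call.
- viewer.recognise(target, picture): "rect" ([left, top, right, bottom] in pixels, round what is visible of it).
The state is a dict: "time_s": time; "qpos": joint angles; "joint_vel": joint speeds; "tau": joint torques, N m; "ee_pos": TCP position; "eef_rot": TCP orientation; "force": force on the tool from outside, world axes, zero at the start; "moment": the same for the moment, N m; "grip_width": finger opening in m; "grip_force": force on a finger pad.
Only numpy, scipy, OpenCV 4.12 (cv2) and the standard library are available. Lean on these libraries where they do the work, as an engineer would, in place of code of your own. Each camera call takes 0.05 s, during which the arm holds its last target. There are 200 camera calls.

TASK

Fit the brass die cap to the clay extruder: pick it up by its blue grip bar, put its two lugs into the two slots of the upright muzzle, press it down against the spring and turn it clockwise (seen from above) about a quarter turn until it comes up against the stop, then let it spring up into the lock and leave it there. The barrel may be clamped a little askew, so find the slots by feel or by eye, and do not force anything: press and twist only lightly, with no more than 50 N on the cap. Leave the pot, the bottle and the clay turtle alone.

Things in the scene. Friction and masses are not known exactly. Their poses are not given: they have to be found in the camera images.
- cap_grip (a point): The loose brass die cap, standing upright on its nose on the table; this point is the centre of its blue grip bar, 45 mm above its underside. z up; x runs along the bar and through both lugs. The bar is 52 mm long (x), 12 mm thick (y), from 30 to 60 mm above the underside, on a round brass flange. Half a turn about z makes no difference. About 0.15 kg.
- die_cap: The same cap; origin at the centre of its underside, axes as cap_grip. From below: spigot 38 mm in diameter (nose tapered to 32 mm over the lowest 5 mm); two lugs on it at +x and -x, 8 to 13 mm above the underside, 8 mm wide with rounded edges, reaching 26.5 mm from the axis; flange 67 mm in diameter, 24.5 to 30 mm above the underside, with a red dot over each lug.
- muzzle (a point): Centre of the open muzzle in the plane of its rim, z up. Outer diameter 72 mm; in it a steel ring, bore 42 mm, with two opposite slots 12.5 mm wide for the lugs. The slots lie along this frame's x axis (+x and -x), but the barrel may stand turned by up to 0.5 rad either way; that angle is not reported. Red dots on the rim mark the slots, black dots where the lugs lock.
- pad_rest (a point): Point on the muzzle's axis 14 mm below the rim: top of the sprung rubber pad. A cap whose lugs miss the slots rests on the ring with its underside 8 mm below the rim; in the slots it goes on down and meets the pad here (3 N at first, then 0.9 N more per mm). All other parts are rigid; a twist of 0.4 N m at a stop puts about 27 N on the cap, pressing included.
- turn_level (a point): Point on the axis 23.5 mm below the rim. With the cap's underside here (22 to 24.5 mm below the rim) the lugs pass under the ring and the cap turns clockwise seen from above; the other way is blocked. At 24.5 mm the flange meets the rim: rigid beyond, 12.5 N of spring by then.
- lock_level (a point): Point on the axis 18 mm below the rim: where the cap's underside is when locked (flange 6.5 mm above the rim). 1.35 rad clockwise from the slots' middle the lugs lie under 4 mm deep pockets, with a rigid stop at 1.43 rad; let go there and the pad lifts the cap to this level. Let go too early it stays 22 mm below the rim, not locked.
- extruder: The fixed bench bracket of the extruder with the barrel and sprung pad: grey base plate 150 x 110 mm (x, y), 12 mm thick, and a post 62 mm high behind the barrel; origin on the table on the barrel's axis, axes as muzzle. The muzzle's rim, 100 mm above the table, is its highest part.
- carved_pot: Bystander: a round beige clay pot with a dark pattern, 139 mm wide, 109 mm high; origin at the centre of its underside.
- slip_bottle: Bystander: a white squeeze bottle with a red tip, 60 mm wide, 181 mm high; origin at the centre of its underside.
- clay_turtle: Bystander: a small grey-brown clay turtle, 72 x 112 x 30 mm; origin at the centre of its underside.

How it is judged:
By the outcome, as a careful person would: the job done as asked, in the order asked, and still so for the second after the job is handed in, with the robot touching nothing.
It also fails if it takes over 72 s, if anything falls off the work surface, if the arm or the gripper's body presses on something with over 40 N, if the wrist force passes 120 N, or if a joint passes its speed limit or range.

## Working session

There is one attempt and no reset: what is moved stays moved. The work goes in short steps, Python scripts to look and compute and a tool call to move; the robot and the scene stay as the last step left them, time stands still between calls to the robot, and variables do not carry over. Pictures are saved under pics/ and viewed, at most 10 in all, crops included, and the job is handed in when it is done.

Besides the shell and the picture viewer there is one more tool, called as name([rows], argument=value, ...), one row to a line, values as JSON. step_arm: Moves the arm, as the interface text tells. Shifts and turns lie within -1 to 1; 1 stands for 0.1 m of shift or 90 degrees of turn. Its arguments: {"type":"object","properties":{"plan":{"type":"array"},"grip_force":{"type":"number"}},"required":["plan"]}

```bash
mkdir -p pics; ls; cat > h.py <<'E'
import numpy as np, cv2
from station import telemetry, viewer, hand_in, ctrl
from scipy.spatial.transform import Rotation as Ro
def pts(c):
    z=c["z_map"]; v,u=np.indices(z.shape)
    P=np.stack([(u-c["cx"])/c["fx"]*z,(v-c["cy"])/c["fy"]*z,z],-1)
    if "R" in c and c["R"] is not None: return (P-c["t"])@np.array(c["R"])
    o=c["obs"]; T=np.array(c["tool_from_camera"])
    P=P@T[:3,:3].T+T[:3,3]
    return P@Ro.from_euler("xyz",o["eef_rot"]).as_matrix().T+o["ee_pos"]
def shot(n):
    o=telemetry.get_obs(); c=viewer.camera(n); c["obs"]=o; return c
def save(n,img): cv2.imwrite(f"pics/{n}.png",cv2.cvtColor(img,cv2.COLOR_RGB2BGR))
E
python3 - <<'E'
from h import *
o=telemetry.get_obs(); print({k:np.round(v,3) for k,v in o.items()}, ctrl.tcp_to_tips)
for n in ["top","side"]:
    c=shot(n); save(n,c["img"]); P=pts(c)
    for k in ["cap_grip","extruder","carved_pot","slip_bottle","clay_turtle"]:
        for d in viewer.recognise(k,c)[:2]:
            l,t,r,b=map(int,d["rect"]); print(n,k,round(d["score"],2),(l,t,r,b),np.round(P[(t+b)//2,(l+r)//2],3))
E
```

```text
pics
{'time_s': np.float64(0.0), 'qpos': array([ 1.154,  0.3  ,  1.522, -0.   ,  1.321, -0.067]), 'joint_vel': array([-0.002,  0.001,  0.   ,  0.002, -0.001, -0.   ]), 'tau': array([ 2.0000e-03, -5.3181e+01, -3.5273e+01,  7.1000e-02,  2.4000e-02,
       -0.0000e+00]), 'ee_pos': array([0.188, 0.516, 0.222]), 'eef_rot': array([-3.14 , -0.   ,  2.792]), 'force': array([-0.315,  1.036, -0.469]), 'moment': array([-0.002, -0.006,  0.1  ]), 'grip_force': np.float64(0.0), 'grip_width': np.float64(0.094)} 0.017
top cap_grip 0.68 (409, 160, 437, 188) [ 0.447 -0.154  0.056]
top extruder 0.75 (272, 139, 333, 209) [0.437 0.12  0.084]
top carved_pot 0.85 (165, 149, 229, 210) [0.435 0.375 0.007]
top slip_bottle 0.59 (193, 227, 232, 253) [0.285 0.303 0.132]
top clay_turtle 0.62 (407, 191, 455, 238) [ 0.358 -0.177  0.03 ]
side cap_grip 0.6 (378, 231, 407, 259) [ 0.441 -0.169  0.038]
side extruder 0.77 (305, 179, 365, 221) [0.429 0.09  0.053]
side carved_pot 0.65 (270, 149, 313, 192) [0.387 0.3   0.079]
side slip_bottle 0.72 (250, 148, 270, 200) [0.279 0.289 0.091]
side slip_bottle 0.63 (310, 176, 367, 225) [0.437 0.087 0.052]
side clay_turtle 0.64 (355, 257, 369, 264) [ 0.352 -0.175  0.026]
side clay_turtle 0.28 (308, 175, 368, 224) [0.437 0.087 0.055]
```

```bash
python3 -c "
import cv2,numpy as np
a=cv2.imread('pics/top.png');b=cv2.imread('pics/side.png')
cv2.imwrite('pics/both.png',cv2.resize(np.vstack([a,b]),(480,600)))"
```

```text
(no output)
```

View pics/top.png

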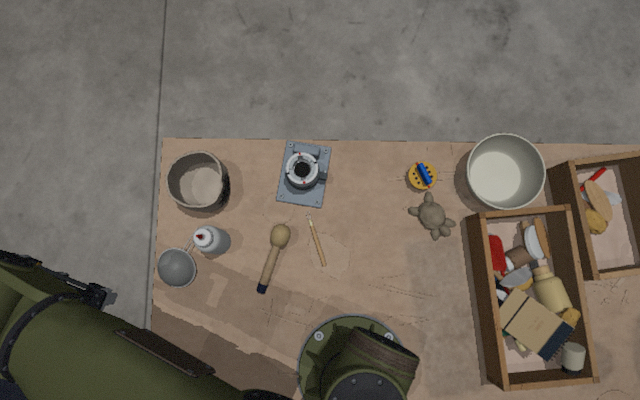

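The top view shows the muzzle at about (302,170), the cap at (422,175) with its bar at ~25° to world x, and the turtle just below it. Next I'll compute the first move.

```bash
cat >> h.py <<'E'
def go(x,y,z,yaw=None,frm=None):
    o=telemetry.get_obs(); p,e=(o["ee_pos"],o["eef_rot"]) if frm is None else (np.array(frm[:3]),[np.pi,0,frm[3]])
    R=Ro.from_euler("xyz",e)
    d=R.inv().apply(np.array([x,y,z])-p)/.1
    r=np.zeros(3) if yaw is None else (R.inv()*Ro.from_euler("xyz",[np.pi,0,yaw])).as_rotvec()/(np.pi/2)
    n=int(np.ceil(max(np.linalg.norm(d)/.4,np.linalg.norm(r)/.085,1)))
    print("total",np.round(d,3),np.round(r,3),"rows",n,"each",np.round(d/n,4),np.round(r/n,4))
E
python3 - <<'E'
from h import *
c=shot("wrist"); print(np.round(c["tool_from_camera"],3),c["fx"])
c=shot("top"); P=pts(c)
def box(l,t,r,b,lo,hi):
    Q=P[t:b,l:r].reshape(-1,3); return Q[(Q[:,2]>lo)&(Q[:,2]<hi)]
m=box(265,135,340,215,.094,.108); print("muz",m.mean(0),np.ptp(m,axis=0),len(m),(m.max(0)+m.min(0))/2)
g=box(400,150,445,195,.05,.07); print("cap",g.mean(0),np.ptp(g,axis=0),len(g)); 
w,v=np.linalg.eigh(np.cov(g[:,:2].T)); print(np.arctan2(v[1,1],v[0,1]))
go(.40,.13,.30,2.0)
E
```

```text
[[-0.001 -0.966 -0.259  0.075]
 [ 1.    -0.001  0.001 -0.001]
 [-0.001 -0.259  0.966 -0.162]
 [ 0.     0.     0.     1.   ]] 314.1385745008087
muz [0.44677701 0.12034761 0.09928858] [0.06994126 0.07036614 0.01209434] 507 [0.44681785 0.12000914 0.10012307]
cap [ 0.44820535 -0.15811939  0.05838116] [0.0468456  0.02884015 0.01277627] 128
-2.6864429514963115
total [-3.312 -2.908 -0.775] [0.    0.    0.504] rows 12 each [-0.276  -0.2423 -0.0646] [0.    0.    0.042]
```

```bash
python3 - <<'E'
from h import *
go(.447,.12,.29,1.8)
E
```

```text
total [-3.788 -2.841 -0.675] [0.    0.    0.631] rows 12 each [-0.3157 -0.2367 -0.0563] [0.     0.     0.0526]
```

step_arm([
  {"dz": -0.3},
  {"dx": -0.27,"dy": -0.203,"dz": -0.1},
  {"dx": -0.27,"dy": -0.203,"dz": -0.1},
  {"dx": -0.27,"dy": -0.203,"dz": -0.1},
  {"dx": -0.27,"dy": -0.203,"dz": -0.075},
  {"dx": -0.27,"dy": -0.203},
  {"dx": -0.27,"dy": -0.203},
  {"dx": -0.27,"dy": -0.203},
  {"dx": -0.27,"dy": -0.203},
  {"dx": -0.27,"dy": -0.203},
])

```text
$.plan[0]: bad value
```

step_arm([
  {"dx": -0.27,"dy": -0.203},
  {"dx": -0.27,"dy": -0.203},
  {"dx": -0.27,"dy": -0.203},
  {"dx": -0.27,"dy": -0.203},
  {"dx": -0.008},
  {"rz": 0.09},
  {"rz": 0.09},
  {"rz": 0.09},
  {"rz": 0.09},
  {"rz": 0.09},
])

```text
$.plan[0]: bad value
```

step_arm([
  {"rz": 0.09},
  {"rz": 0.09},
  {"dx": 0},
  {"dx": 0},
])

```text
$.plan[0]: bad value
```

```bash
python3 - <<'E'
from h import *
c=shot("wrist"); P=pts(c); o=c["obs"]; print(o["time_s"],o["ee_pos"],o["eef_rot"],o["qpos"])
m=(P[...,2]>.094)&(P[...,2]<.106)&(np.hypot(P[...,0]-.447,P[...,1]-.12)<.05)
q=P[m]; 
ce=cv2.minEnclosingCircle(q[:,:2].astype(np.float32)); print(ce, q[:,2].mean())
i=c["img"].astype(int); red=(i[...,0]>i[...,1]+60)&(i[...,0]>i[...,2]+60)
r=red&m; n,l,s,cc=cv2.connectedComponentsWithStats(r.astype(np.uint8))
for k in range(1,n):
    p=P[l==k].mean(0); d=p[:2]-np.array(ce[0]); print(s[k,4],cc[k],np.round(p,4),np.hypot(*d),np.arctan2(d[1],d[0]))
save("w1",c["img"])
go(.448-.0,-.158,.25,.455)
E
```

```text
0.7 [0.18849355 0.51667779 0.22245711] [3.14159048e+00 1.44057501e-05 2.79176944e+00] [ 1.15439209e+00  2.99878216e-01  1.52100102e+00 -1.46860456e-05
  1.32071029e+00 -6.65773864e-02]
((0.0, 0.0), 0.0) nan
total [-4.75  -5.449 -0.276] [ 0.    -0.     1.488] rows 19 each [-0.25   -0.2868 -0.0145] [ 0.     -0.      0.0783]<stdin>:5: RuntimeWarning: Mean of empty slice.
  ret = ret.dtype.type(ret / rcount)
```

View pics/w1.png

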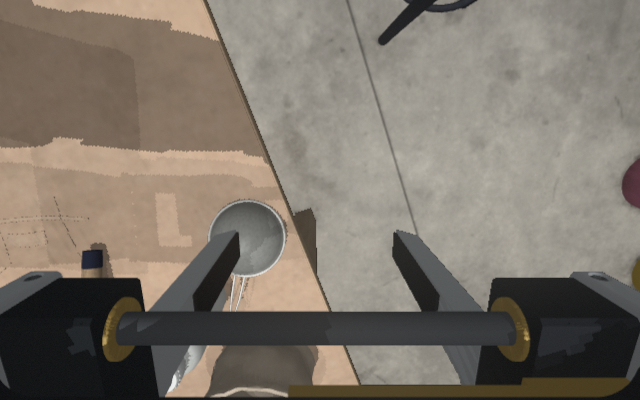

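The moves were refused because every row needs all seven keys. The picture, taken from the start pose, shows only the table edge and a ladle at (247,238). The fingertips are near row 235.

step_arm([
  {"dx": 0,"dy": 0,"dz": -0.3,"rx": 0,"ry": 0,"rz": 0,"claw": 0},
  {"dx": -0.27,"dy": -0.203,"dz": -0.1,"rx": 0,"ry": 0,"rz": 0,"claw": 0},
  {"dx": -0.27,"dy": -0.203,"dz": -0.1,"rx": 0,"ry": 0,"rz": 0,"claw": 0},
  {"dx": -0.27,"dy": -0.203,"dz": -0.1,"rx": 0,"ry": 0,"rz": 0,"claw": 0},
  {"dx": -0.27,"dy": -0.203,"dz": -0.075,"rx": 0,"ry": 0,"rz": 0,"claw": 0},
  {"dx": -0.27,"dy": -0.203,"dz": 0,"rx": 0,"ry": 0,"rz": 0,"claw": 0},
  {"dx": -0.27,"dy": -0.203,"dz": 0,"rx": 0,"ry": 0,"rz": 0,"claw": 0},
  {"dx": -0.27,"dy": -0.203,"dz": 0,"rx": 0,"ry": 0,"rz": 0,"claw": 0},
  {"dx": -0.27,"dy": -0.203,"dz": 0,"rx": 0,"ry": 0,"rz": 0,"claw": 0},
  {"dx": -0.27,"dy": -0.203,"dz": 0,"rx": 0,"ry": 0,"rz": 0,"claw": 0},
])

```text
time_s: 1.75
ee_pos: [0.3547, 0.2605, 0.2901]
eef_rot: [3.141, 0.0, 2.792]
force: [-0.3, 0.2, -0.3]
grip_width: 0.0939
grip_force: 0.0
```

step_arm([
  {"dx": -0.27,"dy": -0.203,"dz": 0,"rx": 0,"ry": 0,"rz": 0,"claw": 0},
  {"dx": -0.27,"dy": -0.203,"dz": 0,"rx": 0,"ry": 0,"rz": 0,"claw": 0},
  {"dx": -0.27,"dy": -0.203,"dz": 0,"rx": 0,"ry": 0,"rz": 0,"claw": 0},
  {"dx": -0.27,"dy": -0.203,"dz": 0,"rx": 0,"ry": 0,"rz": 0,"claw": 0},
  {"dx": 0,"dy": 0,"dz": 0,"rx": 0,"ry": 0,"rz": 0.09,"claw": 0},
  {"dx": 0,"dy": 0,"dz": 0,"rx": 0,"ry": 0,"rz": 0.09,"claw": 0},
  {"dx": 0,"dy": 0,"dz": 0,"rx": 0,"ry": 0,"rz": 0.09,"claw": 0},
  {"dx": 0,"dy": 0,"dz": 0,"rx": 0,"ry": 0,"rz": 0.09,"claw": 0},
  {"dx": 0,"dy": 0,"dz": 0,"rx": 0,"ry": 0,"rz": 0.09,"claw": 0},
  {"dx": 0,"dy": 0,"dz": 0,"rx": 0,"ry": 0,"rz": 0.09,"claw": 0},
])

```text
time_s: 2.75
ee_pos: [0.4278, 0.1485, 0.29]
eef_rot: [3.141, 0.0, 1.938]
force: [-0.3, -0.4, 0.4]
grip_width: 0.0942
grip_force: 0.0
```

step_arm([
  {"dx": 0,"dy": 0,"dz": 0,"rx": 0,"ry": 0,"rz": 0.09,"claw": 0},
  {"dx": 0,"dy": 0,"dz": 0,"rx": 0,"ry": 0,"rz": 0,"claw": 0},
  {"dx": 0,"dy": 0,"dz": 0,"rx": 0,"ry": 0,"rz": 0,"claw": 0},
])

```text
time_s: 3.05
ee_pos: [0.4278, 0.1485, 0.29]
eef_rot: [3.141, 0.0, 1.806]
force: [0.6, 0.4, 0.8]
grip_width: 0.094
grip_force: 0.0
```

```bash
cat > m.py <<'E'
from h import *
c=shot("wrist"); P=pts(c); o=c["obs"]; print(o["time_s"],o["ee_pos"],o["eef_rot"],o["qpos"])
m=(P[...,2]>.094)&(P[...,2]<.106)&(np.hypot(P[...,0]-.447,P[...,1]-.12)<.05)
q=P[m]; 
ce=cv2.minEnclosingCircle(q[:,:2].astype(np.float32)); print(ce, q[:,2].mean())
i=c["img"].astype(int); red=(i[...,0]>i[...,1]+50)&(i[...,0]>i[...,2]+50)
r=red&m; n,l,s,cc=cv2.connectedComponentsWithStats(r.astype(np.uint8))
for k in range(1,n):
    p=P[l==k].mean(0); d=p[:2]-np.array(ce[0]); print(s[k,4],cc[k],np.round(p,4),np.hypot(*d),np.arctan2(d[1],d[0]))
save("w2",c["img"])
go(.448-.0,-.158,.25,.455)
E
python3 m.py
```

```text
3.05 [0.42779584 0.14845651 0.28999665] [3.14147389e+00 2.74259676e-05 1.80647787e+00] [ 2.53125416e-01  3.19995330e-02  1.67561064e+00 -2.97720153e-05
  1.43386422e+00  1.74479337e-02]
((0.4480085074901581, 0.12115052342414856), 0.03582615777850151) 0.09903269473985658
16 [299.8125 208.625 ] [0.4162 0.1159 0.1   ] 0.032240649711829696 -2.976461872808628
20 [354.95 211.9 ] [0.4798 0.127  0.1002] 0.03232789554397719 0.18263852003076922
total [-3.028 -0.518  0.4  ] [ 0.   -0.    0.86] rows 11 each [-0.2752 -0.0471  0.0363] [ 0.     -0.      0.0782]
```

View pics/w2.png

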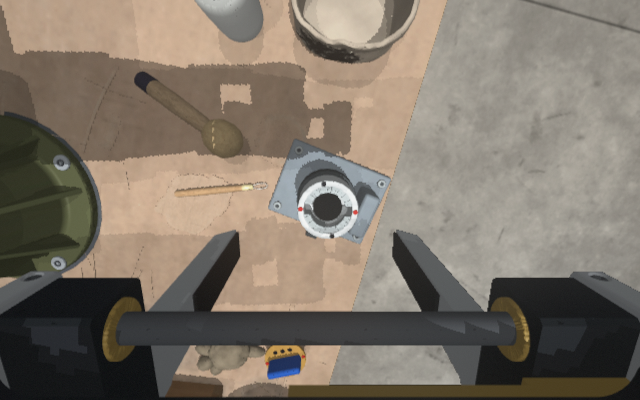

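Muzzle centre is at (0.448, 0.121) with the red dots at (300,209) and (355,212), which puts the slots at 0.173 rad. I'll use yaw 3.315 for insertion to stay inside the joint range. First I need the bowl's height beside the cap.

```bash
python3 - <<'E'
from h import *
c=shot("top"); P=pts(c)[128:215,460:552].reshape(-1,3)
print(np.percentile(P[:,2],[50,90,99,100])); h=np.percentile(P[:,2],99.5)
r=P[(P[:,2]>h-.02)]; print(cv2.minEnclosingCircle(r[:,:2].astype(np.float32)))
go(.448,-.158,.29); go(.448,-.158,.2,3.59)
E
```

```text
[0.00465741 0.06955371 0.10097694 1.09696172]
((0.3084825575351715, -0.17125797271728516), 0.25676754117012024)
total [-3.028 -0.516 -0.   ] [0. 0. 0.] rows 8 each [-0.3785 -0.0645 -0.    ] [0. 0. 0.]
total [-3.028 -0.516  0.9  ] [ 0.     0.    -1.136] rows 14 each [-0.2163 -0.0369  0.0643] [ 0.      0.     -0.0811]
```

step_arm([
  {"dx": -0.303,"dy": -0.052,"dz": 0,"rx": 0,"ry": 0,"rz": 0,"claw": 0},
  {"dx": -0.303,"dy": -0.052,"dz": 0,"rx": 0,"ry": 0,"rz": 0,"claw": 0},
  {"dx": -0.303,"dy": -0.052,"dz": 0,"rx": 0,"ry": 0,"rz": 0,"claw": 0},
  {"dx": -0.303,"dy": -0.052,"dz": 0,"rx": 0,"ry": 0,"rz": 0,"claw": 0},
  {"dx": -0.303,"dy": -0.052,"dz": 0,"rx": 0,"ry": 0,"rz": 0,"claw": 0},
  {"dx": -0.303,"dy": -0.052,"dz": 0,"rx": 0,"ry": 0,"rz": 0,"claw": 0},
  {"dx": -0.303,"dy": -0.052,"dz": 0,"rx": 0,"ry": 0,"rz": 0,"claw": 0},
  {"dx": -0.303,"dy": -0.052,"dz": 0,"rx": 0,"ry": 0,"rz": 0,"claw": 0},
  {"dx": -0.303,"dy": -0.052,"dz": 0,"rx": 0,"ry": 0,"rz": 0,"claw": 0},
  {"dx": -0.303,"dy": -0.052,"dz": 0,"rx": 0,"ry": 0,"rz": 0,"claw": 0},
])

```text
time_s: 4.15
ee_pos: [0.4466, -0.1597, 0.29]
eef_rot: [3.141, 0.0, 1.805]
force: [0.1, 0.7, -0.6]
grip_width: 0.0943
grip_force: 0.0
```

step_arm([
  {"dx": 0,"dy": 0,"dz": 0.08,"rx": 0,"ry": 0,"rz": -0.0875,"claw": 0},
  {"dx": 0,"dy": 0,"dz": 0.08,"rx": 0,"ry": 0,"rz": -0.0875,"claw": 0},
  {"dx": 0,"dy": 0,"dz": 0.08,"rx": 0,"ry": 0,"rz": -0.0875,"claw": 0},
  {"dx": 0,"dy": 0,"dz": 0.08,"rx": 0,"ry": 0,"rz": -0.0875,"claw": 0},
  {"dx": 0,"dy": 0,"dz": 0.08,"rx": 0,"ry": 0,"rz": -0.0875,"claw": 0},
  {"dx": 0,"dy": 0,"dz": 0.08,"rx": 0,"ry": 0,"rz": -0.0875,"claw": 0},
  {"dx": 0,"dy": 0,"dz": 0.08,"rx": 0,"ry": 0,"rz": -0.0875,"claw": 0},
  {"dx": 0,"dy": 0,"dz": 0.08,"rx": 0,"ry": 0,"rz": -0.0875,"claw": 0},
  {"dx": 0,"dy": 0,"dz": 0.08,"rx": 0,"ry": 0,"rz": -0.0875,"claw": 0},
  {"dx": 0,"dy": 0,"dz": 0.08,"rx": 0,"ry": 0,"rz": -0.0875,"claw": 0},
])

```text
time_s: 5.15
ee_pos: [0.4467, -0.1584, 0.2096]
eef_rot: [-3.142, 0.0, -3.098]
force: [0.1, -0.4, 0.4]
grip_width: 0.0942
grip_force: 0.0
```

step_arm([
  {"dx": 0,"dy": 0,"dz": 0.04,"rx": 0,"ry": 0,"rz": -0.0875,"claw": 0},
  {"dx": 0,"dy": 0,"dz": 0.04,"rx": 0,"ry": 0,"rz": -0.0875,"claw": 0},
  {"dx": 0,"dy": 0,"dz": 0.02,"rx": 0,"ry": 0,"rz": -0.0875,"claw": 0},
  {"dx": 0,"dy": 0,"dz": 0,"rx": 0,"ry": 0,"rz": 0,"claw": 0},
  {"dx": 0,"dy": 0,"dz": 0,"rx": 0,"ry": 0,"rz": 0,"claw": 0},
])

```text
time_s: 5.65
ee_pos: [0.4467, -0.1584, 0.2]
eef_rot: [-3.142, 0.0, -2.697]
force: [0.5, -0.4, 0.1]
grip_width: 0.0941
grip_force: 0.0
```

```bash
cat > c.py <<'E'
from h import *
c=shot("wrist"); P=pts(c); o=c["obs"]; print(o["time_s"],o["ee_pos"],o["eef_rot"],o["qpos"])
i=c["img"].astype(int); blue=(i[...,2]>i[...,0]+40)&(P[...,2]>.0)&(P[...,2]<.09)&(np.hypot(P[...,0]-.448,P[...,1]+.158)<.06)
t=blue&(P[...,2]>.056)&(P[...,2]<.066); q=P[t]
print(len(q),q.mean(0)); rc=cv2.minAreaRect(q[:,:2].astype(np.float32)); b=cv2.boxPoints(rc); print(rc)
e=[b[1]-b[0],b[2]-b[1]]; e=max(e,key=np.linalg.norm); a=np.arctan2(e[1],e[0])%np.pi+np.pi; print("yaw",a)
save("w3",c["img"])
x,y=rc[0]; go(x,y,.12,a); go(x,y,.05,a)
E
python3 c.py
```

```text
5.65 [ 0.44670062 -0.15837937  0.20004023] [-3.14158011e+00  4.31948121e-05 -2.69708318e+00] [-4.18039885e-01  1.51125072e-01  1.75745737e+00  2.61213383e-05
  1.23297259e+00 -2.43335434e+00]
511 [ 0.44873718 -0.15885638  0.05909937]
((0.44942763447761536, -0.15868645906448364), (0.049227237701416016, 0.011065909639000893), 26.969303131103516)
yaw 3.6122954
total [-0.023 -0.014  0.801] [-0.     0.    -0.017] rows 3 each [-0.0076 -0.0047  0.267 ] [-0.      0.     -0.0056]
total [-0.023 -0.014  1.501] [-0.     0.    -0.017] rows 4 each [-0.0057 -0.0035  0.3753] [-0.      0.     -0.0042]
```

View pics/w3.png

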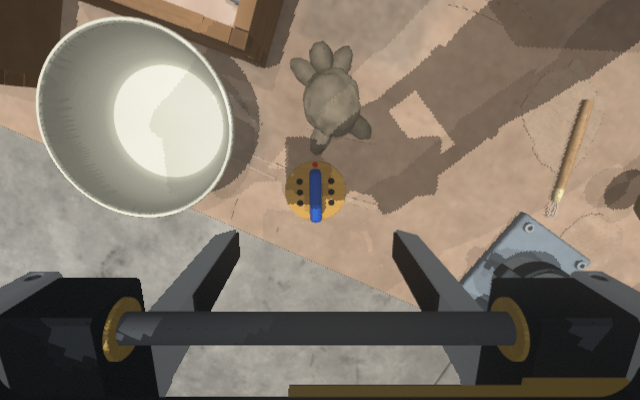

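The close view shows the bar at (316,195), centred between the fingers, with the turtle at (330,95) and the bowl rim clear. I'm descending to grip.

step_arm([
  {"dx": -0.02,"dy": -0.014,"dz": 0.2,"rx": 0,"ry": 0,"rz": -0.012,"claw": 0},
  {"dx": 0,"dy": 0,"dz": 0.3,"rx": 0,"ry": 0,"rz": 0,"claw": 0},
  {"dx": 0,"dy": 0,"dz": 0.3,"rx": 0,"ry": 0,"rz": 0,"claw": 0},
  {"dx": 0,"dy": 0,"dz": 0.3,"rx": 0,"ry": 0,"rz": 0,"claw": 0},
  {"dx": 0,"dy": 0,"dz": 0.2,"rx": 0,"ry": 0,"rz": 0,"claw": 0},
  {"dx": 0,"dy": 0,"dz": 0.15,"rx": 0,"ry": 0,"rz": 0,"claw": 0},
  {"dx": 0,"dy": 0,"dz": 0.04,"rx": 0,"ry": 0,"rz": 0,"claw": 0},
  {"dx": 0,"dy": 0,"dz": 0,"rx": 0,"ry": 0,"rz": 0,"claw": 0},
])

```text
time_s: 6.5
ee_pos: [0.4491, -0.1588, 0.0509]
eef_rot: [3.141, -0.0, -2.677]
force: [0.0, -1.0, -1.3]
grip_width: 0.0938
grip_force: 0.0
```

step_arm([
  {"dx": 0,"dy": 0,"dz": 0,"rx": 0,"ry": 0,"rz": 0,"claw": 0.5},
  {"dx": 0,"dy": 0,"dz": 0,"rx": 0,"ry": 0,"rz": 0,"claw": 0.7},
  {"dx": 0,"dy": 0,"dz": 0,"rx": 0,"ry": 0,"rz": 0,"claw": 1},
  {"dx": 0,"dy": 0,"dz": 0,"rx": 0,"ry": 0,"rz": 0,"claw": 1},
  {"dx": 0,"dy": 0,"dz": 0,"rx": 0,"ry": 0,"rz": 0,"claw": 1},
  {"dx": 0,"dy": 0,"dz": 0,"rx": 0,"ry": 0,"rz": 0,"claw": 1},
  {"dx": 0,"dy": 0,"dz": 0,"rx": 0,"ry": 0,"rz": 0,"claw": 1},
  {"dx": 0,"dy": 0,"dz": 0,"rx": 0,"ry": 0,"rz": 0,"claw": 1},
], grip_force=40)

```text
time_s: 7.3
ee_pos: [0.449, -0.1588, 0.0509]
eef_rot: [3.142, -0.0, -2.675]
force: [-0.0, 0.5, 0.4]
grip_width: 0.0332
grip_force: 0.0
```

Fingers are still closing.

step_arm([
  {"dx": 0,"dy": 0,"dz": 0,"rx": 0,"ry": 0,"rz": 0,"claw": 1},
  {"dx": 0,"dy": 0,"dz": 0,"rx": 0,"ry": 0,"rz": 0,"claw": 1},
  {"dx": 0,"dy": 0,"dz": 0,"rx": 0,"ry": 0,"rz": 0,"claw": 1},
  {"dx": 0,"dy": 0,"dz": 0,"rx": 0,"ry": 0,"rz": 0,"claw": 1},
  {"dx": 0,"dy": 0,"dz": 0,"rx": 0,"ry": 0,"rz": 0,"claw": 1},
])

```text
time_s: 7.8
ee_pos: [0.449, -0.1587, 0.0508]
eef_rot: [3.141, -0.0, -2.675]
force: [-1.1, -0.8, -1.2]
grip_width: 0.0118
grip_force: 40.0
```

step_arm([
  {"dx": 0,"dy": 0,"dz": -0.1,"rx": 0,"ry": 0,"rz": 0,"claw": 1},
  {"dx": 0,"dy": 0,"dz": -0.2,"rx": 0,"ry": 0,"rz": 0,"claw": 1},
  {"dx": 0,"dy": 0,"dz": -0.3,"rx": 0,"ry": 0,"rz": 0,"claw": 1},
  {"dx": 0,"dy": 0,"dz": -0.3,"rx": 0,"ry": 0,"rz": 0,"claw": 1},
  {"dx": 0,"dy": 0,"dz": -0.3,"rx": 0,"ry": 0,"rz": 0,"claw": 1},
  {"dx": 0,"dy": 0,"dz": -0.3,"rx": 0,"ry": 0,"rz": 0,"claw": 1},
  {"dx": 0,"dy": 0,"dz": 0,"rx": 0,"ry": 0,"rz": 0,"claw": 1},
])

```text
time_s: 8.5
ee_pos: [0.4503, -0.1593, 0.2053]
eef_rot: [-3.136, 0.004, -2.675]
force: [0.1, 0.0, -2.4]
grip_width: 0.0114
grip_force: 40.0
```

```bash
python3 - <<'E'
from h import *
c=shot("wrist"); o=c["obs"]; P=pts(c); save("w4",c["img"][120:360,180:460]); print(o["ee_pos"],o["eef_rot"],o["qpos"][5])
R=Ro.from_euler("xyz",o["eef_rot"]); T=R.inv().apply((P-o["ee_pos"]).reshape(-1,3)).reshape(P.shape)
i=c["img"].astype(int)
g=(np.hypot(T[...,0],T[...,1])<.05)&(T[...,2]>.015)&(T[...,2]<.03)&(i[...,0]>i[...,2]+40)
q=T[g]; print(len(q),q.min(0),q.max(0)) ; print(cv2.minEnclosingCircle(q[:,:2].astype(np.float32)),np.median(q[:,2]))
b=(i[...,2]>i[...,0]+40)&(np.abs(T[...,0])<.05)&(abs(T[...,1])<.03)&(abs(T[...,2])<.03); q=T[b];print(len(q),q.min(0),q.max(0))
red=(i[...,0]>i[...,1]+80)&(i[...,0]>i[...,2]+80)&g; print(red.sum(), T[red].mean(0) if red.any() else 0)
go(.448,.121,.21,3.315)
E
```

```text
[ 0.45030042 -0.159304    0.20525395] [-3.13631094  0.00431771 -2.67533316] -2.4537618607529423
3477 [-0.03181014 -0.0333761   0.01874685] [0.03195981 0.03207556 0.02620884]
((-0.0008374503813683987, -0.0008844367694109678), 0.03333226963877678) 0.021197007981694146
2000 [-0.02507445 -0.00682126 -0.01076167] [0.02503309 0.00486475 0.018671  ]
0 0
total [-1.245  2.508 -0.077] [-0.002  0.002  0.186] rows 8 each [-0.1556  0.3135 -0.0096] [-0.0002  0.0002  0.0233]
```

View pics/w4.png

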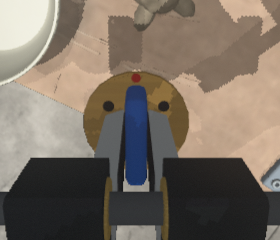

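The cap is held square, its flange centred on the TCP to within 1 mm, and the turtle is untouched. Moving over the muzzle.

step_arm([
  {"dx": -0.12,"dy": 0.24,"dz": 0,"rx": 0,"ry": 0,"rz": 0,"claw": 1},
  {"dx": -0.125,"dy": 0.252,"dz": 0,"rx": 0,"ry": 0,"rz": 0,"claw": 1},
  {"dx": -0.125,"dy": 0.252,"dz": 0,"rx": 0,"ry": 0,"rz": 0,"claw": 1},
  {"dx": -0.125,"dy": 0.252,"dz": 0,"rx": 0,"ry": 0,"rz": 0,"claw": 1},
  {"dx": -0.125,"dy": 0.252,"dz": 0,"rx": 0,"ry": 0,"rz": 0,"claw": 1},
  {"dx": -0.125,"dy": 0.252,"dz": 0,"rx": 0,"ry": 0,"rz": 0,"claw": 1},
  {"dx": -0.125,"dy": 0.252,"dz": 0,"rx": 0,"ry": 0,"rz": 0,"claw": 1},
  {"dx": -0.125,"dy": 0.252,"dz": 0,"rx": 0,"ry": 0,"rz": 0,"claw": 1},
  {"dx": -0.125,"dy": 0.252,"dz": 0,"rx": 0,"ry": 0,"rz": 0,"claw": 1},
  {"dx": -0.125,"dy": 0.252,"dz": 0,"rx": 0,"ry": 0,"rz": 0,"claw": 1},
])

```text
time_s: 9.55
ee_pos: [0.4468, 0.1223, 0.1997]
eef_rot: [3.141, -0.002, -2.675]
force: [1.1, -0.1, -2.3]
grip_width: 0.0118
grip_force: 40.0
```

step_arm([
  {"dx": 0,"dy": 0,"dz": 0,"rx": 0,"ry": 0,"rz": 0.062,"claw": 1},
  {"dx": 0,"dy": 0,"dz": 0,"rx": 0,"ry": 0,"rz": 0.062,"claw": 1},
  {"dx": 0,"dy": 0,"dz": 0,"rx": 0,"ry": 0,"rz": 0.062,"claw": 1},
  {"dx": 0,"dy": 0,"dz": 0,"rx": 0,"ry": 0,"rz": 0,"claw": 1},
  {"dx": 0,"dy": 0,"dz": 0,"rx": 0,"ry": 0,"rz": 0,"claw": 1},
  {"dx": 0,"dy": 0,"dz": 0,"rx": 0,"ry": 0,"rz": 0,"claw": 1},
])

```text
time_s: 10.15
ee_pos: [0.4474, 0.1211, 0.2005]
eef_rot: [-3.142, -0.001, -2.965]
force: [1.0, 0.7, -1.7]
grip_width: 0.012
grip_force: 40.0
```

```bash
python3 - <<'E'
from h import *
c=shot("wrist"); P=pts(c); o=c["obs"]; print(o["ee_pos"],o["eef_rot"],o["qpos"][5],o["force"],o["moment"])
i=c["img"].astype(int); red=(i[...,0]>i[...,1]+50)&(i[...,0]>i[...,2]+50)&(P[...,2]>.09)&(P[...,2]<.2)
n,l,s,cc=cv2.connectedComponentsWithStats(red.astype(np.uint8))
for k in range(1,n): print(s[k,4],cc[k],P[l==k].mean(0))
save("w5",c["img"])
go(.448,.121,.155,3.315)
E
```

```text
[0.4473713  0.12114513 0.20052304] [-3.14157712e+00 -7.56808088e-04 -2.96538784e+00] -1.5615918481779472 [ 1.01100446  0.66478184 -1.72177695] [ 0.05345704 -0.01819297  0.06113864]
23 [316.82608696 171.        ] [0.4164251  0.11575479 0.10016032]
59 [315.71186441 197.66101695] [0.41929832 0.11520796 0.17992064]
total [-0.006 -0.003  0.457] [-0.    -0.     0.001] rows 2 each [-0.0028 -0.0013  0.2283] [-0.     -0.0002  0.0007]
```

View pics/w5.png

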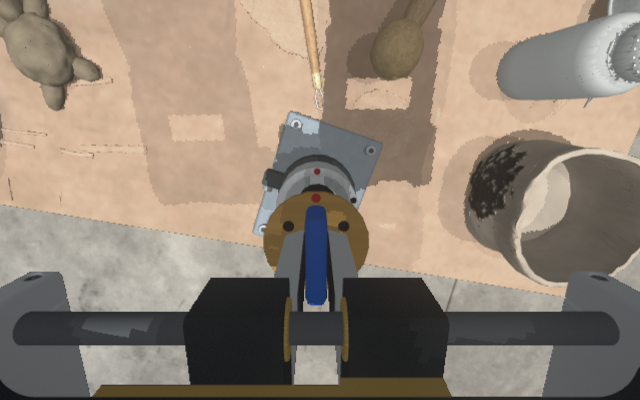

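The cap's dot (316,198) lines up with the muzzle's dot (317,171). I'm descending slowly and watching force.

step_arm([
  {"dx": -0.006,"dy": 0,"dz": 0.15,"rx": 0,"ry": 0,"rz": 0,"claw": 1},
  {"dx": 0,"dy": 0,"dz": 0.15,"rx": 0,"ry": 0,"rz": 0,"claw": 1},
  {"dx": 0,"dy": 0,"dz": 0.1,"rx": 0,"ry": 0,"rz": 0,"claw": 1},
  {"dx": 0,"dy": 0,"dz": 0.05,"rx": 0,"ry": 0,"rz": 0,"claw": 1},
  {"dx": 0,"dy": 0,"dz": 0.03,"rx": 0,"ry": 0,"rz": 0,"claw": 1},
  {"dx": 0,"dy": 0,"dz": 0.03,"rx": 0,"ry": 0,"rz": 0,"claw": 1},
  {"dx": 0,"dy": 0,"dz": 0.02,"rx": 0,"ry": 0,"rz": 0,"claw": 1},
  {"dx": 0,"dy": 0,"dz": 0,"rx": 0,"ry": 0,"rz": 0,"claw": 1},
])

```text
time_s: 11.0
ee_pos: [0.4481, 0.1213, 0.148]
eef_rot: [3.142, -0.0, -2.967]
force: [-0.2, -0.6, -2.6]
grip_width: 0.0116
grip_force: 40.0
```

step_arm([
  {"dx": 0,"dy": 0,"dz": 0.02,"rx": 0,"ry": 0,"rz": 0,"claw": 1},
  {"dx": 0,"dy": 0,"dz": 0.02,"rx": 0,"ry": 0,"rz": 0,"claw": 1},
  {"dx": 0,"dy": 0,"dz": 0,"rx": 0,"ry": 0,"rz": 0,"claw": 1},
])

```text
time_s: 11.3
ee_pos: [0.448, 0.1213, 0.1437]
eef_rot: [3.142, -0.0, -2.968]
force: [-1.3, 0.0, -2.0]
grip_width: 0.0116
grip_force: 40.0
```

step_arm([
  {"dx": 0,"dy": 0,"dz": 0.015,"rx": 0,"ry": 0,"rz": 0,"claw": 1},
  {"dx": 0,"dy": 0,"dz": 0.015,"rx": 0,"ry": 0,"rz": 0,"claw": 1},
  {"dx": 0,"dy": 0,"dz": 0,"rx": 0,"ry": 0,"rz": 0,"claw": 1},
])

```text
time_s: 11.6
ee_pos: [0.4481, 0.1213, 0.1407]
eef_rot: [-3.142, -0.0, -2.967]
force: [0.6, -0.9, -1.2]
grip_width: 0.0115
grip_force: 40.0
```

step_arm([
  {"dx": 0,"dy": 0,"dz": 0.02,"rx": 0,"ry": 0,"rz": 0,"claw": 1},
  {"dx": 0,"dy": 0,"dz": 0.02,"rx": 0,"ry": 0,"rz": 0,"claw": 1},
  {"dx": 0,"dy": 0,"dz": 0,"rx": 0,"ry": 0,"rz": 0,"claw": 1},
])

```text
time_s: 11.9
ee_pos: [0.4482, 0.1213, 0.1368]
eef_rot: [3.142, 0.0, -2.968]
force: [-0.1, 0.8, -2.0]
grip_width: 0.0119
grip_force: 40.0
```

step_arm([
  {"dx": 0,"dy": 0,"dz": 0.015,"rx": 0,"ry": 0,"rz": 0,"claw": 1},
  {"dx": 0,"dy": 0,"dz": 0.015,"rx": 0,"ry": 0,"rz": 0,"claw": 1},
  {"dx": 0,"dy": 0,"dz": 0,"rx": 0,"ry": 0,"rz": 0,"claw": 1},
])

```text
time_s: 12.2
ee_pos: [0.4482, 0.1214, 0.134]
eef_rot: [3.142, 0.0, -2.968]
force: [-1.2, 0.5, 3.2]
grip_width: 0.012
grip_force: 40.0
```

The cap is in the slots and touching the pad. I'll press to turn level.

step_arm([
  {"dx": 0,"dy": 0,"dz": 0.02,"rx": 0,"ry": 0,"rz": 0,"claw": 1},
  {"dx": 0,"dy": 0,"dz": 0.02,"rx": 0,"ry": 0,"rz": 0,"claw": 1},
  {"dx": 0,"dy": 0,"dz": 0.01,"rx": 0,"ry": 0,"rz": 0,"claw": 1},
  {"dx": 0,"dy": 0,"dz": 0,"rx": 0,"ry": 0,"rz": 0,"claw": 1},
])

```text
time_s: 12.6
ee_pos: [0.4483, 0.1214, 0.1292]
eef_rot: [3.142, 0.001, -2.968]
force: [-2.8, 0.1, 8.7]
grip_width: 0.0117
grip_force: 40.0
```

step_arm([
  {"dx": 0,"dy": 0,"dz": 0.01,"rx": 0,"ry": 0,"rz": 0,"claw": 1},
  {"dx": 0,"dy": 0,"dz": 0.005,"rx": 0,"ry": 0,"rz": 0,"claw": 1},
  {"dx": 0,"dy": 0,"dz": 0,"rx": 0,"ry": 0,"rz": 0,"claw": 1},
])

```text
time_s: 12.9
ee_pos: [0.4483, 0.1214, 0.1279]
eef_rot: [3.142, 0.001, -2.968]
force: [-2.4, -0.1, 9.3]
grip_width: 0.0117
grip_force: 40.0
```

```bash
python3 - <<'E'
from h import *
o=telemetry.get_obs(); print({k:np.round(o[k],4) for k in ("ee_pos","eef_rot","force","moment","qpos")})
E
```

```text
{'ee_pos': array([0.4483, 0.1214, 0.1279]), 'eef_rot': array([ 3.1416e+00,  6.0000e-04, -2.9675e+00]), 'force': array([-2.4356, -0.1235,  9.3119]), 'moment': array([-0.1088,  0.654 ,  0.0059]), 'qpos': array([ 0.1855,  0.2187,  1.8612,  0.    ,  1.0611, -1.5594])}
```

step_arm([
  {"dx": 0,"dy": 0,"dz": 0.004,"rx": 0,"ry": 0,"rz": 0.03,"claw": 1},
  {"dx": 0,"dy": 0,"dz": 0,"rx": 0,"ry": 0,"rz": 0.03,"claw": 1},
  {"dx": 0,"dy": 0,"dz": 0,"rx": 0,"ry": 0,"rz": 0.04,"claw": 1},
  {"dx": 0,"dy": 0,"dz": 0,"rx": 0,"ry": 0,"rz": 0.04,"claw": 1},
  {"dx": 0,"dy": 0,"dz": 0,"rx": 0,"ry": 0,"rz": 0,"claw": 1},
])

```text
time_s: 13.4
ee_pos: [0.4487, 0.1215, 0.1277]
eef_rot: [3.141, 0.002, 3.094]
force: [-0.1, -0.3, 9.0]
grip_width: 0.012
grip_force: 40.0
```

```bash
cat > s.py <<'E'
from h import *
o=telemetry.get_obs(); print({k:np.round(o[k],4) for k in ("time_s","ee_pos","eef_rot","force","moment")})
E
python3 s.py
```

```text
{'time_s': np.float64(13.4), 'ee_pos': array([0.4487, 0.1215, 0.1277]), 'eef_rot': array([3.1411e+00, 1.7000e-03, 3.0935e+00]), 'force': array([-0.1162, -0.3222,  8.9914]), 'moment': array([ 0.0547,  0.2436, -0.0394])}
```

It turns freely.

step_arm([
  {"dx": 0,"dy": 0,"dz": 0,"rx": 0,"ry": 0,"rz": 0.06,"claw": 1},
  {"dx": 0,"dy": 0,"dz": 0,"rx": 0,"ry": 0,"rz": 0.06,"claw": 1},
  {"dx": 0,"dy": 0,"dz": 0,"rx": 0,"ry": 0,"rz": 0.06,"claw": 1},
  {"dx": 0,"dy": 0,"dz": 0,"rx": 0,"ry": 0,"rz": 0.06,"claw": 1},
  {"dx": 0,"dy": 0,"dz": 0,"rx": 0,"ry": 0,"rz": 0,"claw": 1},
])

```text
time_s: 13.9
ee_pos: [0.4486, 0.1216, 0.1277]
eef_rot: [3.14, 0.001, 2.715]
force: [-2.5, 1.7, 10.0]
grip_width: 0.0118
grip_force: 40.0
```

step_arm([
  {"dx": 0,"dy": 0,"dz": 0,"rx": 0,"ry": 0,"rz": 0.06,"claw": 1},
  {"dx": 0,"dy": 0,"dz": 0,"rx": 0,"ry": 0,"rz": 0.06,"claw": 1},
  {"dx": 0,"dy": 0,"dz": 0,"rx": 0,"ry": 0,"rz": 0.06,"claw": 1},
  {"dx": 0,"dy": 0,"dz": 0,"rx": 0,"ry": 0,"rz": 0.06,"claw": 1},
  {"dx": 0,"dy": 0,"dz": 0,"rx": 0,"ry": 0,"rz": 0.06,"claw": 1},
  {"dx": 0,"dy": 0,"dz": 0,"rx": 0,"ry": 0,"rz": 0,"claw": 1},
])

```text
time_s: 14.5
ee_pos: [0.4488, 0.1218, 0.1278]
eef_rot: [3.139, 0.0, 2.244]
force: [-1.2, 2.6, 9.5]
grip_width: 0.0119
grip_force: 40.0
```

```bash
python3 s.py
```

```text
{'time_s': np.float64(14.5), 'ee_pos': array([0.4488, 0.1218, 0.1278]), 'eef_rot': array([3.1394e+00, 4.0000e-04, 2.2441e+00]), 'force': array([-1.1841,  2.5602,  9.4774]), 'moment': array([ 0.4935,  0.2587, -0.0728])}
```

step_arm([
  {"dx": 0,"dy": 0,"dz": 0,"rx": 0,"ry": 0,"rz": 0.05,"claw": 1},
  {"dx": 0,"dy": 0,"dz": 0,"rx": 0,"ry": 0,"rz": 0.05,"claw": 1},
  {"dx": 0,"dy": 0,"dz": 0,"rx": 0,"ry": 0,"rz": 0.04,"claw": 1},
  {"dx": 0,"dy": 0,"dz": 0,"rx": 0,"ry": 0,"rz": 0.03,"claw": 1},
  {"dx": 0,"dy": 0,"dz": 0,"rx": 0,"ry": 0,"rz": 0,"claw": 1},
])

```text
time_s: 15.0
ee_pos: [0.4488, 0.1217, 0.1278]
eef_rot: [3.139, -0.0, 1.979]
force: [-0.6, 2.2, 9.3]
grip_width: 0.0117
grip_force: 40.0
```

```bash
python3 s.py
```

```text
{'time_s': np.float64(15.0), 'ee_pos': array([0.4488, 0.1217, 0.1278]), 'eef_rot': array([ 3.1393, -0.    ,  1.9788]), 'force': array([-0.577 ,  2.1627,  9.3335]), 'moment': array([ 0.3951,  0.1882, -0.0339])}
```

step_arm([
  {"dx": 0,"dy": 0,"dz": 0,"rx": 0,"ry": 0,"rz": 0.012,"claw": 1},
  {"dx": 0,"dy": 0,"dz": 0,"rx": 0,"ry": 0,"rz": 0.012,"claw": 1},
  {"dx": 0,"dy": 0,"dz": 0,"rx": 0,"ry": 0,"rz": 0,"claw": 1},
])

```text
time_s: 15.3
ee_pos: [0.4488, 0.1217, 0.1278]
eef_rot: [3.139, -0.0, 1.942]
force: [-0.7, 2.2, 8.2]
grip_width: 0.012
grip_force: 40.0
```

```bash
python3 s.py
```

```text
{'time_s': np.float64(15.3), 'ee_pos': array([0.4488, 0.1217, 0.1278]), 'eef_rot': array([ 3.1392e+00, -1.0000e-04,  1.9421e+00]), 'force': array([-0.6851,  2.1754,  8.2137]), 'moment': array([0.4771, 0.1295, 0.0114])}
```

step_arm([
  {"dx": 0,"dy": 0,"dz": 0,"rx": 0,"ry": 0,"rz": 0.012,"claw": 1},
  {"dx": 0,"dy": 0,"dz": 0,"rx": 0,"ry": 0,"rz": 0.012,"claw": 1},
  {"dx": 0,"dy": 0,"dz": 0,"rx": 0,"ry": 0,"rz": 0,"claw": 1},
])

```text
time_s: 15.6
ee_pos: [0.4489, 0.1217, 0.1278]
eef_rot: [3.139, -0.0, 1.905]
force: [0.5, 2.2, 9.0]
grip_width: 0.0114
grip_force: 40.0
```

```bash
python3 s.py
```

```text
{'time_s': np.float64(15.6), 'ee_pos': array([0.4489, 0.1217, 0.1278]), 'eef_rot': array([ 3.1391e+00, -1.0000e-04,  1.9045e+00]), 'force': array([0.4836, 2.1718, 8.9777]), 'moment': array([0.4249, 0.0401, 0.1112])}
```

step_arm([
  {"dx": 0,"dy": 0,"dz": 0,"rx": 0,"ry": 0,"rz": 0.01,"claw": 1},
  {"dx": 0,"dy": 0,"dz": 0,"rx": 0,"ry": 0,"rz": 0,"claw": 1},
])

```text
time_s: 15.8
ee_pos: [0.4489, 0.1217, 0.1278]
eef_rot: [3.139, -0.0, 1.889]
force: [-0.3, 2.7, 9.3]
grip_width: 0.0117
grip_force: 40.0
```

```bash
python3 s.py
```

```text
{'time_s': np.float64(15.8), 'ee_pos': array([0.4489, 0.1217, 0.1278]), 'eef_rot': array([ 3.1391e+00, -1.0000e-04,  1.8890e+00]), 'force': array([-0.295 ,  2.7483,  9.3302]), 'moment': array([0.4731, 0.0727, 0.117 ])}
```

step_arm([
  {"dx": 0,"dy": 0,"dz": 0,"rx": 0,"ry": 0,"rz": 0.012,"claw": 1},
  {"dx": 0,"dy": 0,"dz": 0,"rx": 0,"ry": 0,"rz": 0,"claw": 1},
])

```text
time_s: 16.0
ee_pos: [0.4487, 0.1217, 0.1278]
eef_rot: [3.14, -0.0, 1.87]
force: [-1.7, 1.2, 9.6]
grip_width: 0.0119
grip_force: 40.0
```

```bash
python3 s.py
```

```text
{'time_s': np.float64(16.0), 'ee_pos': array([0.4487, 0.1217, 0.1278]), 'eef_rot': array([ 3.1396e+00, -1.0000e-04,  1.8703e+00]), 'force': array([-1.687 ,  1.2174,  9.5993]), 'moment': array([0.3686, 0.3334, 0.2335])}
```

step_arm([
  {"dx": 0,"dy": 0,"dz": 0,"rx": 0,"ry": 0,"rz": 0.007,"claw": 1},
  {"dx": 0,"dy": 0,"dz": 0,"rx": 0,"ry": 0,"rz": 0,"claw": 1},
])

```text
time_s: 16.2
ee_pos: [0.4486, 0.1217, 0.1277]
eef_rot: [3.14, -0.0, 1.86]
force: [-1.6, 2.4, 9.5]
grip_width: 0.0119
grip_force: 40.1
```

```bash
python3 s.py
```

```text
{'time_s': np.float64(16.2), 'ee_pos': array([0.4486, 0.1217, 0.1277]), 'eef_rot': array([ 3.1398e+00, -1.0000e-04,  1.8597e+00]), 'force': array([-1.6473,  2.4292,  9.4952]), 'moment': array([0.4336, 0.4141, 0.3659])}
```

At the stop, with 0.37 N·m. I'll ease the twist off, let the spring lift the cap into the pocket, then release.

step_arm([
  {"dx": 0,"dy": 0,"dz": 0,"rx": 0,"ry": 0,"rz": -0.02,"claw": 1},
  {"dx": 0,"dy": 0,"dz": 0,"rx": 0,"ry": 0,"rz": -0.02,"claw": 1},
  {"dx": 0,"dy": 0,"dz": -0.015,"rx": 0,"ry": 0,"rz": 0,"claw": 1},
  {"dx": 0,"dy": 0,"dz": -0.015,"rx": 0,"ry": 0,"rz": 0,"claw": 1},
  {"dx": 0,"dy": 0,"dz": -0.01,"rx": 0,"ry": 0,"rz": 0,"claw": 1},
  {"dx": 0,"dy": 0,"dz": 0,"rx": 0,"ry": 0,"rz": 0,"claw": 1},
])

```text
time_s: 16.8
ee_pos: [0.4486, 0.1216, 0.1315]
eef_rot: [3.14, -0.0, 1.922]
force: [0.3, 3.1, 6.1]
grip_width: 0.0119
grip_force: 40.0
```

```bash
python3 s.py
```

```text
{'time_s': np.float64(16.8), 'ee_pos': array([0.4486, 0.1216, 0.1315]), 'eef_rot': array([ 3.1400e+00, -2.0000e-04,  1.9224e+00]), 'force': array([0.3299, 3.1453, 6.1048]), 'moment': array([ 0.659 , -0.0724, -0.0125])}
```

Spring force fell as expected (about 7.9 N, so ~19.4 mm below the rim), which means the lugs are in the pockets.

step_arm([
  {"dx": 0,"dy": 0,"dz": -0.01,"rx": 0,"ry": 0,"rz": 0,"claw": 1},
  {"dx": 0,"dy": 0,"dz": 0,"rx": 0,"ry": 0,"rz": 0,"claw": 1},
  {"dx": 0,"dy": 0,"dz": 0,"rx": 0,"ry": 0,"rz": 0,"claw": 0.7},
  {"dx": 0,"dy": 0,"dz": 0,"rx": 0,"ry": 0,"rz": 0,"claw": 0.6},
  {"dx": 0,"dy": 0,"dz": 0,"rx": 0,"ry": 0,"rz": 0,"claw": 0.6},
  {"dx": 0,"dy": 0,"dz": 0,"rx": 0,"ry": 0,"rz": 0,"claw": 0.6},
  {"dx": 0,"dy": 0,"dz": 0,"rx": 0,"ry": 0,"rz": 0,"claw": 0.6},
  {"dx": 0,"dy": 0,"dz": 0,"rx": 0,"ry": 0,"rz": 0,"claw": 0.6},
])

```text
time_s: 17.6
ee_pos: [0.4481, 0.1213, 0.132]
eef_rot: [-3.141, 0.0, 1.922]
force: [-0.4, -0.2, 0.3]
grip_width: 0.0376
grip_force: 0.0
```

step_arm([
  {"dx": 0,"dy": 0,"dz": -0.05,"rx": 0,"ry": 0,"rz": 0,"claw": 0.6},
  {"dx": 0,"dy": 0,"dz": -0.2,"rx": 0,"ry": 0,"rz": 0,"claw": 0.6},
  {"dx": 0,"dy": 0,"dz": -0.3,"rx": 0,"ry": 0,"rz": 0,"claw": 0.6},
  {"dx": 0,"dy": 0,"dz": -0.3,"rx": 0,"ry": 0,"rz": 0,"claw": 0.6},
  {"dx": 0,"dy": 0,"dz": -0.2,"rx": 0,"ry": 0,"rz": 0,"claw": 0.6},
  {"dx": 0,"dy": 0,"dz": 0,"rx": 0,"ry": 0,"rz": 0,"claw": 0.6},
  {"dx": 0,"dy": 0,"dz": 0,"rx": 0,"ry": 0,"rz": 0,"claw": 0.6},
])

```text
time_s: 18.3
ee_pos: [0.448, 0.1213, 0.2367]
eef_rot: [3.142, 0.0, 1.922]
force: [0.7, 0.3, 0.2]
grip_width: 0.0378
grip_force: 0.0
```

```bash
python3 - <<'E'
from h import *
c=shot("wrist"); P=pts(c); o=c["obs"]; print(o["ee_pos"],o["force"])
i=c["img"].astype(int); d=np.hypot(P[...,0]-.4485,P[...,1]-.1215)
f=(d<.033)&(i[...,0]>i[...,2]+40); print("flange",np.median(P[f][:,2]))
r=(d>.0345)&(d<.037)&(P[...,2]>.09)&(P[...,2]<.11); print("rim",np.median(P[r][:,2]) if r.any() else 0)
b=(d<.04)&(i[...,2]>i[...,0]+40)&(P[...,2]>.12); q=P[b]; top=np.percentile(q[:,2],90); q=q[q[:,2]>top-.004]; print("bar top",top)
rc=cv2.minAreaRect(q[:,:2].astype(np.float32)); bb=cv2.boxPoints(rc); e=max([bb[1]-bb[0],bb[2]-bb[1]],key=np.linalg.norm); print(rc,np.arctan2(e[1],e[0])%np.pi)
save("w6",c["img"])
E
```

```text
[0.44799807 0.12130622 0.23674346] [0.70788051 0.25406802 0.18031328]
flange 0.33796701590565137
rim 0.0985509240864219
bar top 0.14218954487174104
((0.4487835764884949, 0.1198975145816803), (0.011323542334139347, 0.04986274614930153), 20.437252044677734) 1.9274932
```

View pics/w6.png

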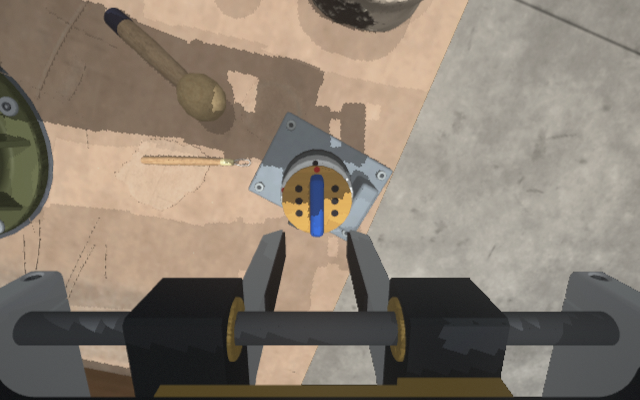

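The cap's red dot (317,170) sits by the black lock dot (315,163). The bar top is at 0.142 m, which matches lock level: the rim at 0.100 m plus 42 mm.

```bash
python3 -c "
from station import hand_in; print(hand_in())"
```

```text
the job is handed in; nothing more can be done
None
```

The die cap is fitted and locked in the muzzle: it was turned to the stop and sprang up to lock level, the gripper is clear, and I have handed the job in (I have not seen the verdict).

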